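# Close the cooker-hood filter cassette: four nuts crosswise, then the lock

## Task

The filter cassette of the cooker hood leans on its stand on the stove and its cover has to be seated evenly. Turn the four orange hand nuts clockwise, nearly half a turn each, one at a time and each right to its stop, in cross order: after the first nut do the one diagonally opposite, then the remaining two. When all four are tight, push the red locking slide fully home, away from you, let go, and leave the jars and the pepper mill standing where they are.

Things in the scene. Friction and masses are not known exactly. Their poses are not given: they have to be found in the camera images.
- cassette: Grey filter cassette, 250 x 200 x 30 mm, fixed on a wire stand. Origin on the stove top (z=0) under the centre of its front face, which is 115 mm up. Its x points uphill (roughly world -y), y roughly away from the robot, z up. The face looks up and to the robot's left: its normal leans 25 deg from vertical towards own -x. Aluminium cover 140 x 206; nuts 100 mm apart uphill, 160 mm along y
- nut_low_far_grip (a point): lower (left) hand nut at the end far from the robot (across from the upper near one): orange bar 34 mm long, 11 thick, 24 high on a black hub 21 mm across. Point on the nut's axis at the bar's mid height, 29 mm above the nut's foot, which rests on the cover. Turns with the nut: x along the bar, y across it, z outward along the stud (25 deg from vertical)
- nut_low_far (a joint): turn of this nut in rad, growing clockwise as seen facing the cover; solid stop at 3.14 (tight); starts between 0.4 and 0.8; at 0 the bar lies up and down the slope, at 1.57 across it. Friction about 0.05 N m, no spring back; the nut sinks 1.27 mm along its axis per rad
- nut_low_near_grip (a point): lower (left) hand nut at the end near the robot (across from the upper far one): orange bar 34 mm long, 11 thick, 24 high on a black hub 21 mm across. Point on the nut's axis at the bar's mid height, 29 mm above the nut's foot, which rests on the cover. Turns with the nut: x along the bar, y across it, z outward along the stud (25 deg from vertical)
- nut_low_near (a joint): turn of this nut in rad, growing clockwise as seen facing the cover; solid stop at 3.14 (tight); starts between 0.4 and 0.8; at 0 the bar lies up and down the slope, at 1.57 across it. Friction about 0.05 N m, no spring back; the nut sinks 1.27 mm along its axis per rad
- nut_high_far_grip (a point): upper (right) hand nut at the end far from the robot (across from the lower near one): orange bar 34 mm long, 11 thick, 24 high on a black hub 21 mm across. Point on the nut's axis at the bar's mid height, 29 mm above the nut's foot, which rests on the cover. Turns with the nut: x along the bar, y across it, z outward along the stud (25 deg from vertical)
- nut_high_far (a joint): turn of this nut in rad, growing clockwise as seen facing the cover; solid stop at 3.14 (tight); starts between 0.4 and 0.8; at 0 the bar lies up and down the slope, at 1.57 across it. Friction about 0.05 N m, no spring back; the nut sinks 1.27 mm along its axis per rad
- nut_high_near_grip (a point): upper (right) hand nut at the end near the robot (across from the lower far one): orange bar 34 mm long, 11 thick, 24 high on a black hub 21 mm across. Point on the nut's axis at the bar's mid height, 29 mm above the nut's foot, which rests on the cover. Turns with the nut: x along the bar, y across it, z outward along the stud (25 deg from vertical)
- nut_high_near (a joint): turn of this nut in rad, growing clockwise as seen facing the cover; solid stop at 3.14 (tight); starts between 0.4 and 0.8; at 0 the bar lies up and down the slope, at 1.57 across it. Friction about 0.05 N m, no spring back; the nut sinks 1.27 mm along its axis per rad
- lock_tab (a point): centre of the red upright tab of the locking slide on the middle of the lower (left) rim: tab 18 mm (up the slope) x 9 mm (along the rim) x 24 mm high (out from the face), its foot 4 mm above the frame's face. Axes: x uphill, y along the rim away from the robot, z out from the face. Stop blocks 6 mm high stand on the rim 36 mm either side of its middle
- lock_slide (a joint): travel of the locking slide in m, growing as it moves along the rim away from the robot (+y of the cassette); solid stop at 0.030 (home); starts between 0 and 0.005; friction about 1.5 N, no spring
- pepper_mill_mid (a point): loose bystander: brown wooden pepper mill, 58 mm across, 150 mm tall, standing on the stove; this point is its centre, half-way up. Leave it alone
- supplement_jar_mid (a point): loose bystander: white jar with a pale blue cap, 54 mm across, 96 mm tall, standing on the stove; this point is its centre, half-way up. Leave it alone
- mustard_jar_mid (a point): loose bystander: glass jar with a grey lid, 73 mm across, 126 mm tall, standing on the stove; this point is its centre, half-way up. Leave it alone

How it is judged:
On the way, in this order (a step that is already met when the one before it is completed fails the run):
1. one nut is tight (within 0.19 rad of its stop), the other three still as slack as at the start (below 1.1 rad), slide open (((value of joint nut_low_far above 2.95 rad and value of joint each of nut_high_near, nut_low_near, nut_high_far below 1.1 rad) or (value of joint nut_high_near above 2.95 rad and value of joint each of nut_low_far, nut_low_near, nut_high_far below 1.1 rad) or (value of joint nut_low_near above 2.95 rad and value of joint each of nut_low_far, nut_high_near, nut_high_far below 1.1 rad) or (value of joint nut_high_far above 2.95 rad and value of joint each of nut_low_far, nut_high_near, nut_low_near below 1.1 rad)) and value of joint lock_slide below 0.015 m), for 0.1 s.
2. the diagonally opposite nut is tight too, the other two still slack, slide open (((value of joint each of nut_low_far, nut_high_near above 2.95 rad and value of joint each of nut_low_near, nut_high_far below 1.1 rad) or (value of joint each of nut_low_near, nut_high_far above 2.95 rad and value of joint each of nut_low_far, nut_high_near below 1.1 rad)) and value of joint lock_slide below 0.015 m), for 0.1 s.
3. a third nut is tight, the last one still slack, slide open (((value of joint each of nut_high_near, nut_low_near, nut_high_far above 2.95 rad and value of joint nut_low_far below 1.1 rad) or (value of joint each of nut_low_far, nut_low_near, nut_high_far above 2.95 rad and value of joint nut_high_near below 1.1 rad) or (value of joint each of nut_low_far, nut_high_near, nut_high_far above 2.95 rad and value of joint nut_low_near below 1.1 rad) or (value of joint each of nut_low_far, nut_high_near, nut_low_near above 2.95 rad and value of joint nut_high_far below 1.1 rad)) and value of joint lock_slide below 0.015 m), for 0.1 s.
4. all four nuts are tight, slide still open (value of joint each of nut_low_far, nut_high_near, nut_low_near, nut_high_far above 2.95 rad and value of joint lock_slide below 0.015 m), for 0.1 s.
At the end, for the whole second after the job is handed in: All four nuts are turned to within 0.19 rad of their stop (joint above 2.95) and the locking slide is within 5 mm of its far stop (joint above 0.025) (value of joint each of nut_low_far, nut_high_near, nut_low_near, nut_high_far above 2.95 rad and value of joint lock_slide above 0.025 m); the robot touches nothing.
It fails at once if the pepper mill is pushed more than 30 mm from its place or tipped over (distance of pepper_mill_mid from where it was at the start of the episode above 0.03 m or angle between pepper_mill_mid's own z axis and vertical above 0.5 rad).
It fails at once if the supplement jar is pushed more than 30 mm from its place or tipped over (distance of supplement_jar_mid from where it was at the start of the episode above 0.03 m or angle between supplement_jar_mid's own z axis and vertical above 0.5 rad).
It fails at once if the mustard jar is pushed more than 30 mm from its place or tipped over (distance of mustard_jar_mid from where it was at the start of the episode above 0.03 m or angle between mustard_jar_mid's own z axis and vertical above 0.5 rad).
It also fails if it takes over 72 s, if anything falls off the work surface, if the arm or the gripper's body presses on something with over 40 N, if the wrist force passes 120 N, or if a joint passes its speed limit or range.

## Robot

A 6-joint arm with a two-finger parallel gripper is mounted at the origin on a cart in front of the work surface, level with it; the furniture and walls round the work are solid. World frame = base frame: x ahead of the robot, y to its left, z up, the work surface at z = 0. Lengths are in m, angles in rad, forces in N, time in s.
With the tool pointing down it reaches from about 0.25 to 0.775 m from the base axis. Payload 4 kg.
Tool frame: the origin (TCP) lies between the finger pads; the fingertips stand 17 mm ahead of it and the grasp point (between the pads) lies 2 mm behind it; z points along the fingers, y is the line along which they close (so a half turn about z gives the same grasp; the last joint's range is limited). The gripper opens to 85 mm and grips with 20 to 120 N. Pads are 22 mm wide; open, the fingers measure 114 mm over their backs; the gripper's body (76 mm by 85 mm) begins 54 mm behind the grasp point. The pads swing forward as they close: fully open they stand 13 mm farther back than shut.
Start: joints at [1.168, 0.087, 1.371, -0, 1.684, -0.103], TCP at [0.162, 0.525, 0.223] pointing down, gripper open.
Joint ranges: [-3.1, 3.1], [-0.76, 2.03], [0.27, 2.55], [-1.08, 4.22], [0.17, 2.65], [-2.57, 2.57]. Speed limits (rad/s): [2.79, 2.79, 3.14, 3.14, 3.14, 3.14].

## Interface

Orientations are given as a rotation vector (axis times angle).
In Python, from rig import robot, hand, imaging gives the robot as it stands. Calls block until the motion is done:
- robot.move_ptp(position, orientation): joint-space move of the TCP to a pose.
- robot.move_l(position, vel=0.15, attitude=None): straight line of the TCP; attitude=None keeps the orientation; vel is the mean speed in m/s.
- robot.set_joints(angles): joint-space move.
- hand.move_gripper(opening, newtons=None): finger opening in m; newtons is the grip in N (None keeps the last); returns when the fingers have stopped.
- robot.hold(seconds).
- robot.ik(position, orientation): joint angles nearest the present ones, or None.
- robot.sense(): the state.
- imaging.read_camera(name): name is "side" or "top" or "wrist"; returns a dict with "pixels" (420x560x3 uint8, red, green, blue), "mtx" (3x3 intrinsics, pixels), "R" (3x3) and "t" (3): a world point X has camera coordinates R X + t. Camera axes: x right, y down, z forward; pixel columns grow to the right and rows downward; lengths in m; the calibration is good to about 2 mm. A picture is of the moment at which its call begins. There is no depth.
A pose or a line that the arm cannot do raises robot.IKError and nothing moves.
- robot.finish_job(): hands the job in; it is judged then, once.
The state is a dict: "t": time; "joint_positions": joint angles; "joint_velocities": joint speeds; "tau": joint torques, N m; "ee_pos": TCP position; "eef_rot": TCP orientation; "force": force on the tool from outside, world axes, zero at the start; "moment": the same for the moment, N m; "grip_width": finger opening in m; "gripper_force": force on a finger pad.
Only numpy, scipy, OpenCV 4.12 (cv2) and the standard library are available. Lean on these libraries where they do the work, as an engineer would, in place of code of your own. Each camera call takes 0.05 s, during which the arm holds its last target. There are 200 camera calls.

## Working session

There is one attempt and no reset: what is moved stays moved. The work goes in short steps, each a Python script; the robot and the scene stay as the last script left them, time stands still between calls to the robot, and variables do not carry over. Pictures are saved under pics/ and viewed, at most 10 in all, crops included, and the job is handed in when it is done.

```bash
ls; mkdir -p pics
python3 - <<'E'
from rig import robot,hand,imaging
import cv2,numpy as np,pickle
d={}
for n in("side","top","wrist"):
    c=imaging.read_camera(n);d[n]=c
    cv2.imwrite(f"pics/{n}0.png",c["pixels"][:,:,::-1])
    print(n,(-c["R"].T@c["t"]).round(3),c["R"][2].round(2),c["mtx"][0,0])
pickle.dump(d,open("c0.pkl","wb"))
s=robot.sense();print(s["t"],s["eef_rot"],s["ee_pos"])
E
```

```text
pics
side [0.469 0.753 0.652] [ 0.1  -0.85 -0.52] 487.7808526998576
top [ 0.415 -0.086  0.961] [ 0.2  -0.02 -0.98] 391.30342362391355
wrist [0.095 0.546 0.372] [ 0.26 -0.08 -0.96] 343.64688737888395
0.15 [-4.69058537e-01 -3.10594003e+00  2.67844718e-03] [0.16227968 0.52510038 0.22196918]
```

View pics/side0.png

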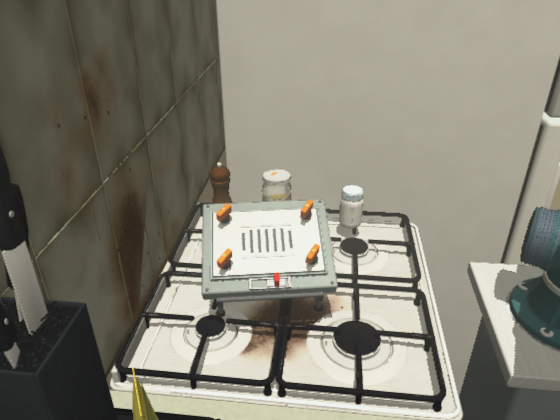

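View pics/top0.png

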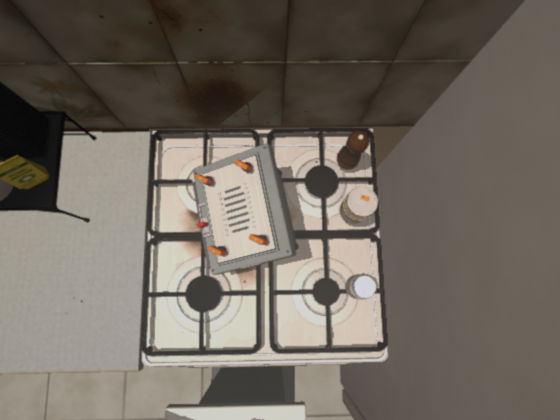

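The side view shows the tilted cassette with four orange nuts around (225,212), (307,209), (225,258) and (313,254), and the red tab at (277,280). In the top view the nuts are at (204,179), (243,165), (217,251) and (258,240), with the tab at (201,224). The mill and jars stand at the right, at x=350-365.

```bash
cat > h.py <<'E'
import cv2,numpy as np
from scipy.optimize import least_squares
def blobs(c,kind,amin=6):
    hsv=cv2.cvtColor(c["pixels"],cv2.COLOR_RGB2HSV)
    lo,hi=((6,170,120),(16,255,255)) if kind=="o" else ((0,170,100),(4,255,255))
    m=cv2.inRange(hsv,lo,hi)
    if kind=="r": m|=cv2.inRange(hsv,(176,170,100),(180,255,255))
    n,l,st,ce=cv2.connectedComponentsWithStats(m)
    out=[]
    for i in range(1,n):
        if st[i,4]>=amin:
            ys,xs=np.where(l==i); out.append((ce[i],st[i,4],np.c_[xs,ys].astype(float)))
    return sorted(out,key=lambda b:-b[1])
def ray(c,p):
    d=c["R"].T@np.linalg.solve(c["mtx"],np.array([p[0],p[1],1.]))
    return -c["R"].T@c["t"],d/np.linalg.norm(d)
def tri(cs,ps):
    A=np.zeros((3,3));b=np.zeros(3)
    for c,p in zip(cs,ps):
        o,d=ray(c,p);P=np.eye(3)-np.outer(d,d);A+=P;b+=P@o
    X=np.linalg.solve(A,b)
    return X,max(np.linalg.norm(np.cross(X-ray(c,p)[0],ray(c,p)[1])) for c,p in zip(cs,ps))
def onplane(c,p,X0,n):
    o,d=ray(c,p);return o+d*((X0-o)@n)/(d@n)
def proj(c,X):
    v=c["mtx"]@(c["R"]@X+c["t"]);return v[:2]/v[2]
T=np.radians(25)
def frame(yaw):  # columns: uphill u, rim v, normal n in world
    Rz=np.array([[np.cos(yaw),-np.sin(yaw),0],[np.sin(yaw),np.cos(yaw),0],[0,0,1]])
    return Rz@np.array([[np.cos(T),0,-np.sin(T)],[0,1,0],[np.sin(T),0,np.cos(T)]])
E
python3 - <<'E'
import pickle,numpy as np
from h import *
d=pickle.load(open("c0.pkl","rb"))
for n in d:
  for k in "or":
    print(n,k,[(b[0].round(1).tolist(),int(b[1])) for b in blobs(d[n],k)][:7])
E
```

```text
side o [([223.7, 209.7], 44), ([307.0, 206.2], 38), ([224.1, 257.5], 30), ([310.7, 255.7], 17), ([316.2, 247.2], 15)]
side r [([276.4, 276.8], 31)]
top o [([241.3, 164.3], 53), ([256.6, 239.0], 51), ([201.9, 178.4], 45), ([214.8, 250.4], 45)]
top r [([199.6, 224.1], 17)]
wrist o []
wrist r []
```

View pics/wrist0.png

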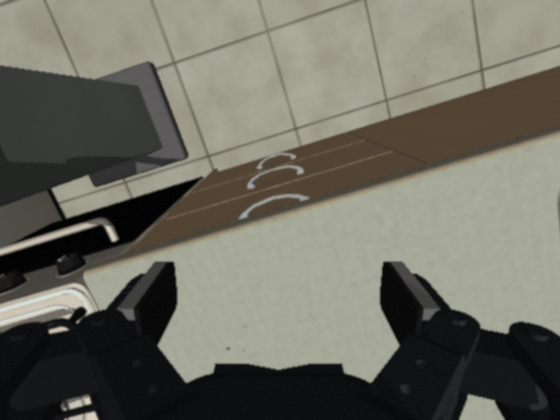

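The wrist view shows only the counter and the drawer fronts, with no cassette. I'll triangulate coarsely from the other two views, then take close wrist views along the cover normal.

```bash
sed -i 's/((6,170,120),(16,255,255))/((5,140,60),(18,255,255))/; s/((0,170,100),(4,255,255))/((0,170,60),(4,255,255))/; s/(176,170,100)/(176,170,60)/' h.py
python3 - <<'E'
import pickle
from h import *
d=pickle.load(open("c0.pkl","rb"));S,Tp=d["side"],d["top"]
gs={"lf":((224,258),(203,179)),"hf":((224,211),(242,165)),"ln":((313,254),(216,251)),"hn":((307,208),(257,240))}
bs,bt=blobs(S,"o"),blobs(Tp,"o")
near=lambda bl,g:min(bl,key=lambda b:np.hypot(*(b[0]-g)))
X={}
for k,(a,b) in gs.items():
    A,B=near(bs,a),near(bt,b)
    X[k],e=tri([S,Tp],[A[0],B[0]]);print(k,A[0].round(1),A[1],B[0].round(1),B[1],X[k].round(4),round(e,4))
ctr=sum(X.values())/4
v=(X["lf"]+X["hf"]-X["ln"]-X["hn"])/2;u=(X["hf"]+X["hn"]-X["lf"]-X["ln"])/2
print(ctr,v,u,np.linalg.norm(v),np.linalg.norm(u))
yv=np.arctan2(-v[0],v[1]);yu=np.arctan2(u[1],u[0]);yaw=(1.6*yv+yu)/2.6
F=frame(yaw);print("yaws",yv,yu,yaw,"slope",np.degrees(np.arctan2(u[2],np.hypot(*u[:2]))))
print("offset along normal from face centre:", (ctr-[0,0,.115])[2])
for k in X:
    b=near(bt,gs[k][1]);P=np.array([onplane(Tp,p,X[k],F[:,2]) for p in b[2]])-X[k]
    q=np.c_[P@F[:,0],P@F[:,1]];w,V=np.linalg.eigh(np.cov(q.T));m=V[:,1];print(k,"cw angle",(-np.arctan2(m[1],m[0]))%np.pi, (w**.5).round(4))
R_,e=tri([S,Tp],[blobs(S,"r")[0][0],blobs(Tp,"r")[0][0]]);print("tab",R_,e,(F.T@(R_-ctr)).round(4))
np.savez("pose.npz",ctr=ctr,yaw=yaw)
E
```

```text
lf [223.5 257.5] 94 [202.4 178.6] 73 [0.647  0.0624 0.1315] 0.0005
hf [223.4 210. ] 80 [242.2 164.7] 78 [ 0.6637 -0.0279  0.1758] 0.0003
ln [312.8 252. ] 79 [215.3 250.3] 79 [0.4893 0.0315 0.1344] 0.0009
hn [307.1 206.2] 65 [257.2 239.1] 79 [ 0.5066 -0.0581  0.1772] 0.0009
[0.57662215 0.00197969 0.15472577] [ 0.15736499  0.03055817 -0.0021405 ] [ 0.01701111 -0.0899595   0.04354222] 0.16031881433372322 0.10138054436574834
yaws -1.378996809114717 -1.3839056021592762 -1.3808848064395474 slope 25.435382764291386
offset along normal from face centre: 0.03972576721583369
lf cw angle 0.6203465435401956 [0.0029 0.0121]
hf cw angle 0.7497348475337966 [0.0029 0.0114]
ln cw angle 0.5470079290186649 [0.0031 0.011 ]
hn cw angle 0.5922435230407972 [0.003 0.01 ]
tab [0.5507918  0.07131525 0.10327231] 0.0006291298956942488 [-0.0879 -0.0123 -0.0158]
```

```bash
cat >> h.py <<'E'
from scipy.spatial.transform import Rotation as Rn
def att(F,a,flip=0):  # tool rotvec gripping a bar at turn angle a
    x=(np.cos(a)*F[:,0]-np.sin(a)*F[:,1])*(-1)**flip; z=-F[:,2]
    return Rn.from_matrix(np.c_[x,np.cross(z,x),z]).as_rotvec()
UV={"lf":(-.05,.08),"hf":(.05,.08),"ln":(-.05,-.08),"hn":(.05,-.08)}
E
python3 - <<'E'
from h import *
from rig import robot
p=np.load("pose.npz");F=frame(p["yaw"]);c=p["ctr"]
for k,a0 in dict(lf=.62,hf=.75,ln=.55,hn=.59).items():
    X=c+F@[*UV[k],.0]
    for f in(0,1):
        for lab,off,a in(("hover",.09,a0),("start",.008,a0),("mid",.008,1.9),("end",.005,3.2)):
            q=robot.ik(X+F[:,2]*off,att(F,a,f)); print(k,f,lab,None if q is None else np.round(q,2))
for f in np.arange(0,6.28,.52):
    q=robot.ik(c+F[:,2]*.15,att(F,f));print(round(f,2),None if q is None else np.round(q,2), )
E
```

```text
lf 0 hover [ 0.28  0.34  1.15 -0.44  1.68 -2.47]
lf 0 start [ 0.23  0.36  1.27 -0.44  1.53 -2.46]
lf 0 mid [ 0.23  0.36  1.27 -0.44  1.53 -1.18]
lf 0 end [ 0.23  0.36  1.28 -0.44  1.53  0.12]
lf 1 hover [ 0.28  0.34  1.15 -0.44  1.68  0.67]
lf 1 start [ 0.23  0.36  1.27 -0.44  1.53  0.68]
lf 1 mid [ 0.23  0.36  1.27 -0.44  1.53  1.96]
lf 1 end None
hf 0 hover [ 0.14  0.31  1.11 -0.44  1.69 -2.5 ]
hf 0 start [ 0.09  0.32  1.23 -0.43  1.54 -2.49]
hf 0 mid [ 0.09  0.32  1.23 -0.43  1.54 -1.34]
hf 0 end [ 0.09  0.33  1.24 -0.43  1.54 -0.04]
hf 1 hover [ 0.14  0.31  1.11 -0.44  1.69  0.64]
hf 1 start [ 0.09  0.32  1.23 -0.43  1.54  0.65]
hf 1 mid [ 0.09  0.32  1.23 -0.43  1.54  1.8 ]
hf 1 end None
ln 0 hover [ 0.31 -0.01  1.55 -0.43  1.65 -2.49]
ln 0 start [ 0.24  0.01  1.68 -0.44  1.49 -2.49]
ln 0 mid [ 0.24  0.01  1.68 -0.44  1.49 -1.14]
ln 0 end [ 0.24  0.01  1.68 -0.44  1.48  0.16]
ln 1 hover [ 0.31 -0.01  1.55 -0.43  1.65  0.65]
ln 1 start [ 0.24  0.01  1.68 -0.44  1.49  0.65]
ln 1 mid [ 0.24  0.01  1.68 -0.44  1.49  2.  ]
ln 1 end None
hn 0 hover None
hn 0 start None
hn 0 mid [ 0.06 -0.03  1.63 -0.43  1.49 -1.35]
hn 0 end [ 0.05 -0.03  1.64 -0.43  1.48 -0.05]
hn 1 hover [ 0.13 -0.05  1.51 -0.44  1.65  0.48]
hn 1 start [ 0.06 -0.03  1.63 -0.43  1.49  0.48]
hn 1 mid [ 0.06 -0.03  1.63 -0.43  1.49  1.79]
hn 1 end None
0.0 None
0.52 None
1.04 [ 0.26  0.14  1.24 -0.44  1.77 -2.12]
1.56 [ 0.26  0.14  1.24 -0.44  1.77 -1.6 ]
2.08 [ 0.26  0.14  1.24 -0.44  1.77 -1.08]
2.6 [ 0.26  0.14  1.24 -0.44  1.77 -0.56]
3.12 [ 0.26  0.14  1.24 -0.44  1.77 -0.04]
3.64 [ 0.26  0.14  1.24 -0.44  1.77  0.48]
4.16 [ 0.26  0.14  1.24 -0.44  1.77  1.  ]
4.68 [ 0.26  0.14  1.24 -0.44  1.77  1.52]
5.2 [ 0.26  0.14  1.24 -0.44  1.77  2.04]
5.72 [ 0.26  0.14  1.24 -0.44  1.77  2.56]
6.24 None
```

```bash
cat > look.py <<'E'
from h import *
from rig import robot,hand,imaging
import pickle
d=pickle.load(open("c0.pkl","rb"))["wrist"]
p=np.load("pose.npz");F=frame(p["yaw"]);c=p["ctr"]
R0=Rn.from_rotvec([-4.69058537e-01,-3.10594003e+00,2.67844718e-03]).as_matrix();t0=np.array([.16228,.5251,.22197])
Rct=d["R"]@R0; tct=d["R"]@t0+d["t"]   # cam = Rct*tool+tct
best=[]
for a in np.arange(1.0,5.7,.26):
  for h in(.1,.14,.18,.22):
    for du in(-.1,-.05,0,.05):
      for dv in(-.1,-.05,0,.05):
        Rt=Rn.from_rotvec(att(F,a)).as_matrix();P=c+F@[du,dv,h]
        px=np.array([proj(dict(mtx=d["mtx"],R=Rct@Rt.T,t=tct-Rct@Rt.T@P),c+F@[*UV[k],0]) for k in UV]+[proj(dict(mtx=d["mtx"],R=Rct@Rt.T,t=tct-Rct@Rt.T@P),c+F@[-.088,-.012,-.02])])
        if px.min()<25 or px[:,0].max()>535 or px[:,1].max()>255: continue
        q=robot.ik(P,att(F,a))
        if q is None: continue
        best.append((-np.ptp(px[:4,0])*np.ptp(px[:4,1]),a,h,du,dv))
best.sort();print(len(best),best[:4])
_,a,h,du,dv=best[0]
P=c+F@[du,dv,h]
robot.move_ptp(P+F[:,2]*.0,att(F,a))
w=imaging.read_camera("wrist");pickle.dump(w,open("w1.pkl","wb"))
cv2.imwrite("pics/w1.png",w["pixels"][:,:,::-1])
s=robot.sense();print(s["t"],s["ee_pos"],P,[(b[0].round(1),b[1]) for k in"or" for b in blobs(w,k,20)])
E
python3 look.py
```

```text
215 [(np.float64(-50875.34581075816), np.float64(2.8200000000000003), 0.1, 0.05, -0.05), (np.float64(-48443.43521859362), np.float64(3.8600000000000003), 0.14, 0.05, 0), (np.float64(-48270.53440783728), np.float64(3.8600000000000003), 0.14, 0, -0.05), (np.float64(-47659.399991927756), np.float64(2.3), 0.14, 0.05, 0)]
2.4833 [ 0.52809426 -0.00965551  0.26644392] [ 0.52809753 -0.01045757  0.26648746] [(array([491.3, 129.3]), np.int32(1108)), (array([432.6, 249.7]), np.int32(987)), (array([283.9,  54.6]), np.int32(843)), (array([242. , 189.4]), np.int32(648)), (array([329.3, 348.9]), np.int32(461)), (array([331.8, 274.9]), np.int32(139)), (array([332.9, 329.2]), np.int32(67)), (array([242.5, 316.1]), np.int32(33)), (array([264.5, 244.4]), np.int32(25)), (array([260.7, 261.2]), np.int32(23)), (array([326.2, 291. ]), np.int32(23)), (array([386.9,  38.6]), np.int32(451))]
```

View pics/w1.png

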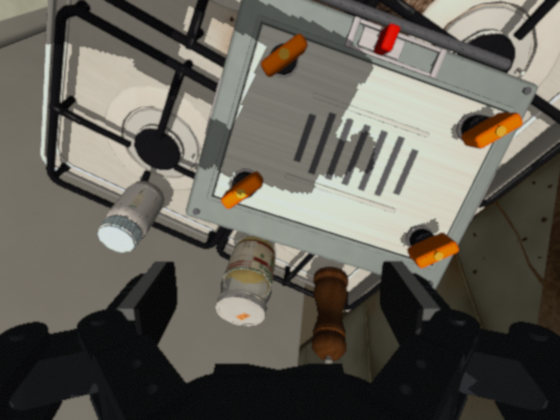

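The wrist view shows ln (284,55), lf (491,129), hf (433,250), hn (242,189) and the tab (387,39), with the jars and mill below the cassette at (130,220), (243,290) and (330,310).

Run:
```python
import pickle
from h import *
d=pickle.load(open("c0.pkl","rb"));S,Tp=d["side"],d["top"];W=pickle.load(open("w1.pkl","rb"))
g={"lf":((224,258),(203,179),(491,129)),"hf":((224,211),(242,165),(432,250)),"ln":((313,254),(216,251),(284,55)),"hn":((307,208),(257,240),(242,189))}
cams=[S,Tp,W];near=lambda bl,q:min(bl,key=lambda b:np.hypot(*(b[0]-q)))
for cc,nm in(([0,1],"st"),([1,2],"tw"),([0,2],"sw"),([0,1,2],"all")):
    X={k:tri([cams[i] for i in cc],[near(blobs(cams[i],"o",20),g[k][i])[0] for i in cc]) for k in g}
    c=sum(x[0] for x in X.values())/4
    v=sum(X[k][0]*np.sign(UV[k][1]) for k in X)/2;u=sum(X[k][0]*np.sign(UV[k][0]) for k in X)/2
    yaw=(1.6*np.arctan2(-v[0],v[1])+np.arctan2(u[1],u[0]))/2.6;F=frame(yaw)
    tb=tri([cams[i] for i in cc],[blobs(cams[i],"r")[0][0] for i in cc])
    print(nm,c.round(4),round(yaw,4),"tab",(F.T@(tb[0]-c)).round(4),round(tb[1],4))
    for k in X: print("  ",k,(F.T@(X[k][0]-c)-[*UV[k],0]).round(4),round(X[k][1],4))
for k in X:
  for i in(1,2):
    P=np.array([onplane(cams[i],p,X[k][0],F[:,2]) for p in near(blobs(cams[i],"o",20),g[k][i])[2]])-c
    q=np.c_[P@F[:,0],P@F[:,1]];m=np.linalg.eigh(np.cov(q.T))[1][:,1];print(k,i,(-np.arctan2(m[1],m[0]))%np.pi)
np.savez("pose.npz",ctr=c,yaw=yaw,tab=tb[0])
```

```text
st [0.5766 0.002  0.1547] -1.3809 tab [-0.0879 -0.0123 -0.0158] 0.0006
   lf [-0.0016  0.0005 -0.0016] 0.0005
   hf [ 0.0004 -0.0002 -0.0002] 0.0003
   ln [ 0.0002 -0.0002  0.0008] 0.0009
   hn [ 0.001  -0.0001  0.001 ] 0.0009
tw [0.5777 0.002  0.1511] -1.378 tab [-0.0834 -0.0144 -0.008 ] 0.0009
   lf [-0.0002 -0.0004  0.0001] 0.001
   hf [-0.0002  0.0003 -0.0019] 0.0004
   ln [0.0004 0.     0.0023] 0.0001
   hn [-0.      0.0001 -0.0005] 0.0001
sw [0.5759 0.0049 0.156 ] -1.3973 tab [-0.0842 -0.0139 -0.0211] 0.0001
   lf [-0.0001 -0.0008 -0.0051] 0.0004
   hf [-0.0011 -0.0005 -0.0008] 0.0015
   ln [ 0.0028 -0.0004 -0.0009] 0.001
   hn [-0.0016  0.0017  0.0068] 0.0006
all [0.5767 0.0023 0.1539] -1.3821 tab [-0.0865 -0.0128 -0.0158] 0.0013
   lf [-0.0009 -0.0001 -0.0017] 0.0011
   hf [-0.0002 -0.0003 -0.0006] 0.002
   ln [0.0006 0.0001 0.0015] 0.0013
   hn [0.0004 0.0003 0.0008] 0.0022
lf 1 0.6192868194394934
lf 2 0.8131299332977995
hf 1 0.7486698079642098
hf 2 0.9501780728494289
ln 1 0.5459153215895287
ln 2 0.628291825511166
hn 1 0.59115837975214
hn 2 0.5904287827379755
```

```bash
cat > nut.py <<'E'
from h import *
from rig import robot,hand,imaging
import sys
p=np.load("pose.npz");F=frame(p["yaw"]);c=p["ctr"];n=F[:,2]
def st(l):
    s=robot.sense();print(l,"t",round(s["t"],2),"F",np.round(s["force"],1),"M",np.round(s["moment"],2),"w",round(s["grip_width"],4),"gf",round(float(np.max(s["gripper_force"])),1),"q6",round(s["joint_positions"][5],3),flush=True)
    return s
def nut(k,a0,dv=(0,0)):
    X=c+F@[UV[k][0]+dv[0],UV[k][1]+dv[1],.007]
    while robot.ik(X+n*.075,att(F,a0)) is None or robot.ik(X,att(F,a0)) is None: a0+=.02
    print(k,"grip angle",a0)
    robot.move_ptp(X+n*.075,att(F,a0))
    hand.move_gripper(.045,40)
    robot.move_l(X,vel=.1); st("down")
    hand.move_gripper(0,40); st("gripped")
    for a in(a0+(3.15-a0)*.5,3.0,3.2):
        robot.set_joints(robot.ik(X-n*.00127*(a-a0),att(F,a))); st(round(a,2))
    hand.move_gripper(.045); st("open")
    robot.move_l(X+n*.075,vel=.2); st("up")
if __name__=="__main__": nut(sys.argv[1],float(sys.argv[2]))
E
python3 nut.py lf .66
python3 - <<'E'
from rig import imaging
import cv2,numpy as np
a=imaging.read_camera("side")["pixels"][180:300,180:350];b=imaging.read_camera("top")["pixels"][130:290,150:390]
f=lambda i:cv2.resize(i,(400,300),interpolation=cv2.INTER_CUBIC)
cv2.imwrite("pics/n1.png",np.hstack([f(a),f(b)])[:,:,::-1])
E
```

```text
lf grip angle 0.66
down t 5.6 F [ 0.3 -0.3  0.1] M [ 0.22  0.07 -0.02] w 0.045 gf 0.0 q6 -2.418
gripped t 6.1 F [-0.3 -0.6  1. ] M [ 0.21  0.06 -0.  ] w -0.0001 gf 0.0 q6 -2.418
1.9 t 7.24 F [-0.2  0.3  0.4] M [0.24 0.01 0.01] w -0.0001 gf 0.0 q6 -1.173
3.0 t 8.27 F [-0.4  0.7 -0.4] M [0.19 0.04 0.01] w 0.0 gf 0.0 q6 -0.078
3.2 t 8.57 F [-0.3 -0.3 -0.3] M [0.18 0.02 0.01] w 0.0001 gf 0.0 q6 0.119
open t 9.07 F [-0.7  0.4  0.1] M [ 0.19  0.09 -0.03] w 0.0451 gf 0.0 q6 0.122
up t 9.62 F [-0.6 -0.3 -0.3] M [0.23 0.02 0.02] w 0.045 gf 0.0 q6 0.111
```

View pics/n1.png

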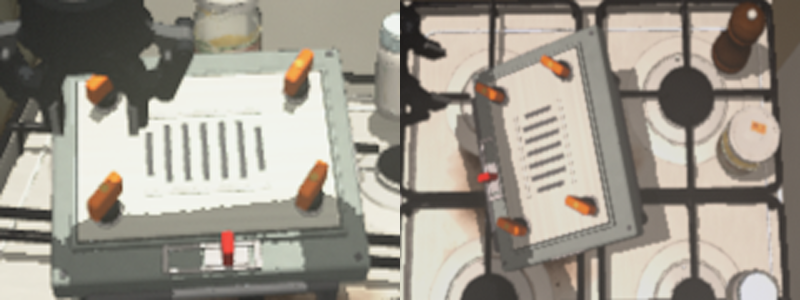

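The crop shows the nut lf, at about (105,195) in the left half, unturned. The fingers closed on nothing, so I'll compare the actual TCP and wrist view with the estimate.

Run:
```python
from h import *
from rig import robot,imaging
p=np.load("pose.npz");F=frame(p["yaw"]);c=p["ctr"];n=F[:,2]
s=robot.sense();P=np.array(s["ee_pos"]);X=c+F@[*UV["lf"],.0]
Rt=Rn.from_rotvec(s["eef_rot"]).as_matrix()
print(P,"rel nut",(F.T@(P-X)).round(4),"tool z.n",Rt[:,2]@n, "tool x,y in F",(F.T@Rt).round(2).tolist())
w=imaging.read_camera("wrist");S=imaging.read_camera("side");T_=imaging.read_camera("top")
tips=[P+Rt@[0,y,.012] for y in(-.0225,.0225)]
for nm,cc in(("w",w),("s",S),("t",T_)): print(nm,"nut",proj(cc,X).round(1),"tips",[proj(cc,t).round(1).tolist() for t in tips],[(b[0].round(1).tolist(),int(b[1])) for b in blobs(cc,"o",20)])
cv2.imwrite("pics/w2.png",w["pixels"][:,:,::-1])
```

```text
[0.63943317 0.09519677 0.20458945] rel nut [-0.0006 -0.001   0.0796] tool z.n -0.9999923669262109 tool x,y in F [[-1.0, 0.06, 0.0], [0.06, 1.0, -0.0], [-0.0, -0.0, -1.0]]
w nut [280.1 211.7] tips [[234.4, 249.9], [322.5, 249.8]] [([61.2, 220.6], 1100), ([288.4, 328.3], 877), ([281.2, 207.4], 763), ([306.4, 349.0], 20)]
s nut [223.4 256.7] tips [[235.0, 237.6], [208.1, 237.4]] [([223.7, 258.2], 115), ([312.7, 252.0], 75), ([307.1, 206.2], 65), ([220.7, 214.6], 64)]
t nut [202.6 178.7] tips [[184.5, 184.6], [182.0, 163.3]] [([357.7, 139.8], 95), ([257.2, 239.1], 81), ([242.3, 164.8], 80), ([203.3, 179.0], 73), ([216.3, 250.9], 67)]
```

View pics/w2.png

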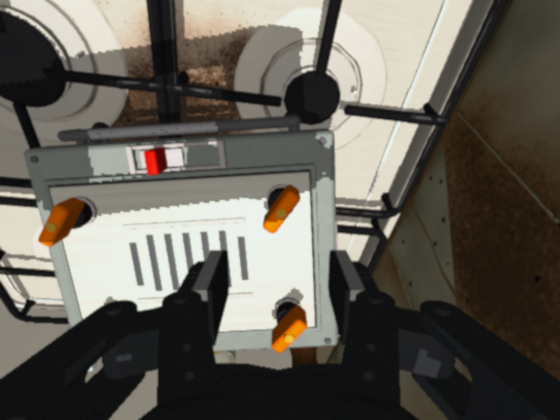

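The wrist view shows nut lf at (281,208), centred between the fingertips at (215,255) and (340,255) as predicted, so lateral aim is right. I'll go down again and look.

Run:
```python
from nut import *
X=c+F@[*UV["lf"],.007]
robot.move_ptp(X+n*.06,att(F,.66)); robot.move_l(X,vel=.1); s=st("down")
print((F.T@(s["ee_pos"]-X)).round(4))
S=imaging.read_camera("side");W=imaging.read_camera("wrist")
P=np.array(s["ee_pos"]);Rt=Rn.from_rotvec(s["eef_rot"]).as_matrix()
for nm,cc in(("s",S),("w",W)): print(nm,"TCP",proj(cc,P).round(1),"tips",[proj(cc,P+Rt@[0,y,.011]).round(1).tolist() for y in(-.0225,.0225)])
f=lambda i:cv2.resize(i,(400,300),interpolation=cv2.INTER_CUBIC)
cv2.imwrite("pics/d1.png",np.hstack([f(S["pixels"][200:290,170:290]),f(W["pixels"][120:420,80:480])])[:,:,::-1])
```

```text
down t 12.78 F [ 0.3  0.3 -0.4] M [0.25 0.02 0.02] w 0.0452 gf 0.0 q6 -2.418
[0.0002 0.0003 0.0005]
s TCP [223.  254.6] tips [[213.5, 251.3], [233.4, 263.9]]
w TCP [278.1 257.9] tips [[234.0, 248.7], [322.3, 248.6]]
```

View pics/d1.png

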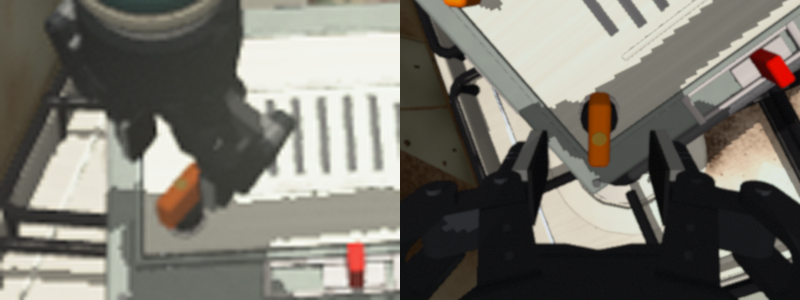

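The crop shows the open fingers straddling the nut (composite (598,130)), which is laterally centred and aligned, but the fingertips look short of it. I'll probe deeper in steps, checking the closed width each time.

Run:
```python
from nut import *
X=c+F@[*UV["lf"],.007]
for dz in(.006,.012,.018):
    robot.move_l(X-n*dz,vel=.1); s=st(("down",dz))
    if np.linalg.norm(s["force"])>8: break
    hand.move_gripper(0,25); s=st("closed")
    if s["grip_width"]>.006: break
    hand.move_gripper(.045)
```

```text
('down', 0.006) t 13.13 F [ 0.1  0.7 -0.3] M [0.23 0.04 0.03] w 0.045 gf 0.0 q6 -2.417
closed t 13.63 F [-0.5 -0.  -1.2] M [0.21 0.04 0.  ] w 0.0003 gf 0.0 q6 -2.417
('down', 0.012) t 14.38 F [-0.5 -0.2  0.2] M [ 0.24  0.09 -0.  ] w 0.0446 gf 0.0 q6 -2.416
closed t 14.78 F [ 0.2 -0.1  0.4] M [ 0.21 -0.1   0.  ] w 0.0096 gf 25.8 q6 -2.416
```

```bash
sed -i 's/UV\[k\]\[1\]+dv\[1\],.007\]/UV[k][1]+dv[1],-.017]/; s/n\*\.075/n*.085/g' nut.py
python3 - <<'E'
from nut import *
hand.move_gripper(.045)
X=c+F@[*UV["lf"],-.017];a0=.66
robot.move_l(X+n*.006,vel=.1);s=st("d18")
if np.linalg.norm(s["force"])<5:
    robot.move_l(X,vel=.1);s=st("d24")
    if np.linalg.norm(s["force"])<8:
        hand.move_gripper(0,40);s=st("closed")
        if .006<s["grip_width"]<.015:
            for a in(1.2,):
                robot.set_joints(robot.ik(X-n*.00127*(a-a0),att(F,a))); st(a)
E
```

```text
d18 t 15.47 F [-0.6  0.  -0.2] M [ 0.17  0.03 -0.04] w 0.0454 gf 0.0 q6 -2.415
d24 t 15.72 F [0.4 0.5 0.3] M [ 0.25  0.03 -0.04] w 0.0448 gf 0.0 q6 -2.415
closed t 16.12 F [0.5 0.4 0.7] M [ 0.16  0.05 -0.04] w 0.0098 gf 43.1 q6 -2.414
1.2 t 16.7 F [-1.6  0.7  2. ] M [ 0.27  0.09 -0.05] w 0.0097 gf 43.3 q6 -1.876
```

Run:
```python
from nut import *
X=c+F@[*UV["lf"],-.017];a0=.66
for a in(2.2,3.0,3.14,3.22):
    robot.set_joints(robot.ik(X-n*.00127*(a-a0),att(F,a))); s=st(a);print(round(np.dot(s["moment"],n),3))
hand.move_gripper(.045);robot.move_l(X+n*.07,vel=.2);st("up")
W=imaging.read_camera("wrist");T_=imaging.read_camera("top")
b=min(blobs(T_,"o",20),key=lambda b:np.hypot(*(b[0]-[203,179])));P=np.array([onplane(T_,q,X+n*.014,n) for q in b[2]])-X
m=np.linalg.eigh(np.cov(np.c_[P@F[:,0],P@F[:,1]].T))[1][:,1];print("top",b[0],b[1],(-np.arctan2(m[1],m[0]))%np.pi)
cv2.imwrite("pics/w3.png",W["pixels"][:,:,::-1])
```

```text
2.2 t 17.65 F [-0.7  4.7  1. ] M [ 0.61  0.04 -0.03] w 0.0098 gf 43.5 q6 -0.876
-0.061
3.0 t 18.43 F [0.8 5.8 2. ] M [ 0.9  -0.16  0.11] w 0.0099 gf 43.5 q6 -0.076
-0.04
3.14 t 18.69 F [1.5 4.5 2.3] M [ 0.91 -0.09  0.21] w 0.0097 gf 43.5 q6 0.064
0.081
3.22 t 18.94 F [0.1 4.2 1.2] M [0.73 0.21 0.98] w 0.0095 gf 49.9 q6 0.142
0.921
up t 19.89 F [-0.1 -0.6  0.5] M [ 0.21 -0.01  0.01] w 0.0456 gf 0.0 q6 0.136
top [203.55844156 178.7012987 ] 77 0.08592162489301058
```

View pics/w3.png

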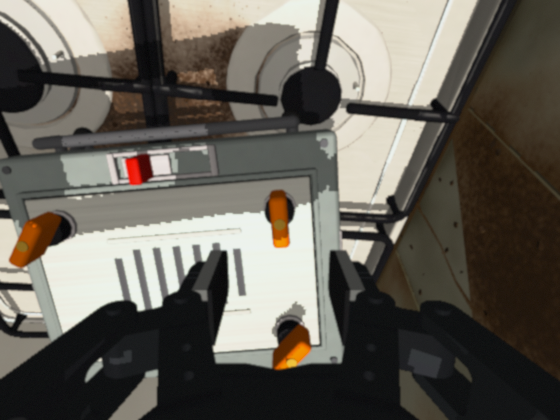

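The wrist view shows lf's bar at (280,218) now lying up and down the slope, and the stop moment was clear at 0.9 N m, so lf is tight. The others are still slack. Next is the diagonal nut, hn.

```bash
sed -i 's/st("gripped")/s=st("gripped"); assert .006<s["grip_width"]<.015/; s/(a0+(3.15-a0)\*.5,3.0,3.2)/(a0+(3.15-a0)*.5,3.0,3.22)/; s/robot.move_l(X,vel=.1); st("down")/robot.move_l(X,vel=.1); s=st("down"); assert np.linalg.norm(s["force"])<10/' nut.py
python3 nut.py hn .6
```

```text
hn grip angle 0.68
down t 23.51 F [0.9 0.6 0.6] M [ 0.19  0.03 -0.03] w 0.0454 gf 0.0 q6 -2.567
gripped t 23.91 F [ 2.4 -0.7  2.5] M [ 0.01 -0.24  0.19] w 0.0096 gf 43.2 q6 -2.567
1.92 t 25.04 F [3.7 1.8 3.7] M [ 0.07 -0.57  0.19] w 0.0098 gf 43.5 q6 -1.332
3.0 t 26.06 F [4.8 2.4 5.1] M [ 0.11 -0.93  0.37] w 0.0096 gf 43.7 q6 -0.248
3.22 t 26.38 F [4.4 1.4 6.2] M [-0.02 -0.49  1.13] w 0.0101 gf 51.0 q6 -0.03
open t 26.82 F [-0.6  0.   0. ] M [ 0.16  0.01 -0.01] w 0.0449 gf 0.0 q6 -0.027
up t 27.41 F [-0.7 -1.2 -0.1] M [0.26 0.07 0.02] w 0.0451 gf 0.0 q6 -0.025
```

```bash
python3 nut.py hf .75 && python3 nut.py ln .6
python3 - <<'E'
from nut import *
T_=imaging.read_camera("top")
for k,g in dict(lf=(203,179),hf=(242,165),ln=(216,251),hn=(257,240)).items():
    X=c+F@[*UV[k],-.004]
    b=min(blobs(T_,"o",20),key=lambda b:np.hypot(*(b[0]-g)));P=np.array([onplane(T_,q,X,n) for q in b[2]])-X
    m=np.linalg.eigh(np.cov(np.c_[P@F[:,0],P@F[:,1]].T))[1][:,1];print(k,b[0].round(1),b[1],((-np.arctan2(m[1],m[0])+1)%np.pi-1).round(3))
print("red",[(b[0],b[1]) for b in blobs(T_,"r")])
E
```

```text
hf grip angle 0.75
down t 30.74 F [-0.5 -0.5  0.1] M [ 0.19 -0.    0.02] w 0.0449 gf 0.0 q6 -2.484
gripped t 31.14 F [0.2 0.3 2.5] M [ 0.15 -0.02 -0.05] w 0.01 gf 43.1 q6 -2.484
1.95 t 32.25 F [-0.7  4.6  3.7] M [ 0.65 -0.02  0.07] w 0.0098 gf 43.6 q6 -1.284
3.0 t 33.23 F [0.3 6.4 4.1] M [ 0.88 -0.21  0.16] w 0.0099 gf 43.6 q6 -0.233
3.22 t 33.56 F [1.  6.4 4.7] M [0.68 0.11 1.03] w 0.0096 gf 50.0 q6 -0.016
open t 33.99 F [-0.1 -0.1  0.3] M [ 0.2   0.02 -0.  ] w 0.0447 gf 0.0 q6 -0.013
up t 34.58 F [-0.1 -0.7 -0.6] M [ 0.22  0.05 -0.09] w 0.045 gf 0.0 q6 -0.025
ln grip angle 0.6
down t 37.88 F [-0.6  0.6  0. ] M [0.16 0.05 0.03] w 0.0452 gf 0.0 q6 -2.44
gripped t 38.27 F [1.1 1.3 3.3] M [ 0.18 -0.11  0.04] w 0.0098 gf 43.0 q6 -2.44
1.88 t 39.44 F [ 2.4 -0.2  5.2] M [-0.04 -0.56  0.24] w 0.0096 gf 43.2 q6 -1.166
3.0 t 40.48 F [ 2.4 -0.9  5.7] M [-0.33 -0.5   0.2 ] w 0.0096 gf 43.4 q6 -0.04
3.22 t 40.81 F [ 1.6 -0.5  7.5] M [-0.48  0.02  1.11] w 0.0098 gf 49.4 q6 0.177
open t 41.24 F [ 1.  -0.3 -0.2] M [0.16 0.08 0.  ] w 0.0451 gf 0.0 q6 0.18
up t 41.83 F [-0.4 -0.2 -0.3] M [0.16 0.04 0.02] w 0.0446 gf 0.0 q6 0.179
lf [203.2 178.8] 73 0.09
hf [242.7 164.7] 78 0.096
ln [217.2 250.2] 78 0.036
hn [257.9 239.1] 78 0.031
red [(array([199.83333333, 224.05555556]), np.int32(18))]
```

All four nuts hit their stops, with about 1 N m on each, and the top view shows the bars at about 0 (3.14). Now I'll push the slide with closed fingers, checking force on the way.

```bash
cat > slide.py <<'E'
from nut import *
v=F[:,1];tb=F.T@(p["tab"]-c);print(tb)
A=att(F,np.pi/2)
pt=lambda vv,h:c+F@[tb[0],vv,h]
v0=tb[1]-.0155-.009
robot.move_ptp(pt(v0,.05),A);hand.move_gripper(0,40);f0=np.array(st("hover")["force"])
ok=True
for h in(.0,-.014,-.02,-.027):
    robot.move_l(pt(v0,h),vel=.1);s=st(h)
    if np.linalg.norm(s["force"]-f0)>5: ok=False;break
if ok:
    for vv in np.r_[v0+.012,v0+.025,v0+.031:.012:.003]:
        robot.move_l(pt(vv,-.027),vel=.06);s=robot.sense();f=(s["force"]-f0)@v
        print(round(vv,4),"act",round(F[:,1]@(s["ee_pos"]-c),4),"fv",round(f,2),"t",round(s["t"],2),flush=True)
        if f<-9: break
E
python3 slide.py
```

```text
[-0.08650413 -0.01283355 -0.01579706]
hover t 43.8 F [ 0.2  0.5 -0.5] M [0.16 0.07 0.03] w -0.0003 gf 0.0 q6 -1.411
0.0 t 44.45 F [ 0.4 -0.1 -0.1] M [ 0.23  0.07 -0.05] w -0.0004 gf 0.0 q6 -1.408
-0.014 t 44.74 F [ 0.6  0.4 -0.2] M [ 0.13 -0.03  0.02] w -0.0001 gf 0.0 q6 -1.407
-0.02 t 44.99 F [ 0.9 -0.1  0.1] M [0.29 0.04 0.06] w 0.0001 gf 0.0 q6 -1.406
-0.027 t 45.24 F [-0.7 -0.3 -0.1] M [0.2  0.09 0.04] w -0.0 gf 0.0 q6 -1.406
-0.0253 act -0.0247 fv -0.45 t 45.59
-0.0123 act -0.0117 fv -1.06 t 45.96
-0.0063 act -0.0059 fv -0.79 t 46.21
-0.0033 act -0.0031 fv -1.28 t 46.46
-0.0003 act -0.0001 fv -1.36 t 46.71
0.0027 act 0.0003 fv -7.84 t 46.96
0.0057 act 0.0006 fv -14.12 t 47.21
```

Run:
```python
from nut import *
s=robot.sense();P=np.array(s["ee_pos"])
robot.move_l(P-F[:,1]*.012,vel=.06);robot.move_l(P-F[:,1]*.012+n*.1,vel=.2);robot.hold(.3)
T_=imaging.read_camera("top");st("up")
b=blobs(T_,"r")[0];X=onplane(T_,b[0],p["tab"],n);print("tab shift",(F.T@(X-p["tab"])).round(4))
cv2.imwrite("pics/end.png",T_["pixels"][120:310,140:400,::-1].repeat(3,0).repeat(3,1))
```

```text
up t 48.64 F [-0.5 -0.2  0.9] M [ 0.23  0.06 -0.02] w -0.0 gf 0.0 q6 -1.422
tab shift [ 0.0003  0.0278 -0.    ]
```

View pics/end.png

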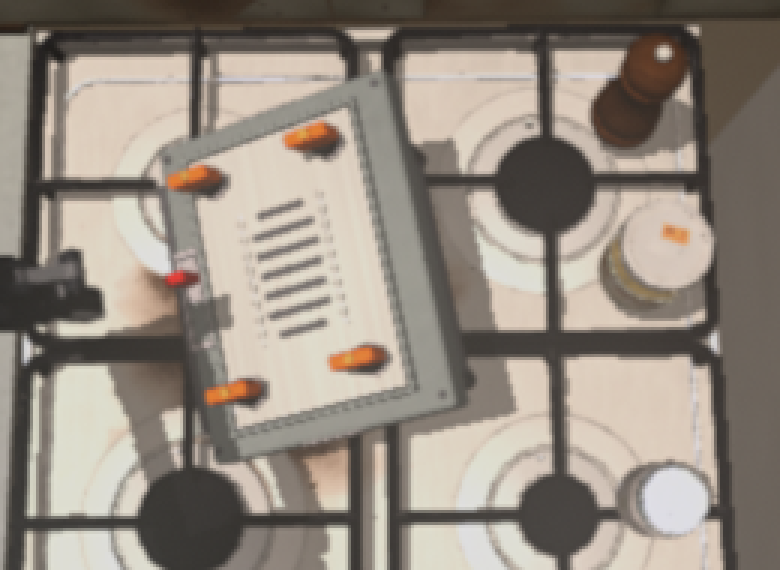

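The top view shows all four bars lying up the slope, the tab at (182,278) shifted 28 mm to its home stop, the bystanders in place and the gripper clear.

```bash
python3 -c "
from rig import robot
print(robot.finish_job())"
```

```text
the job is handed in; nothing more can be done
None
```

The job is handed in: all four nuts went to their stops in cross order (low far, high near, high far, low near), the slide moved about 28 mm to its home stop, and the jars and mill look unmoved in the last picture; no verdict came back.

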